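# Find the worn place in the saw guide with a feeler blade

## Robot

A 7-joint arm with a two-finger parallel gripper is mounted at the origin on the work surface. World frame = base frame: x ahead of the robot, y to its left, z up, the work surface at z = 0. Lengths are in m, angles in rad, forces in N, time in s.
With the tool pointing down it reaches from about 0.425 to 0.95 m from the base axis. Payload 16.7 kg.
Tool frame: the origin (TCP) lies between the finger pads; the fingertips stand 8 mm ahead of it and the grasp point (between the pads) lies 11 mm behind it; z points along the fingers, y is the line along which they close (so a half turn about z gives the same grasp; the last joint's range is limited). The gripper opens to 94 mm and grips with 3 to 60 N. Pads are 16 mm wide; open, the fingers measure 119 mm over their backs; the gripper's body (75 mm by 177 mm) begins 78 mm behind the grasp point.
Start: joints at [1.038, 0.426, 0.074, 1.606, -0.034, 1.111, -0.067], TCP at [0.252, -0.626, 0.213] pointing down, gripper open.
Joint ranges: [-2.85, 2.85], [-0.5, 2.14], [-1.23, 1.37], [0.21, 2.46], [-1.02, 4.16], [0.16, 2.05], [-2.73, 2.73]. Speed limits (rad/s): [1.89, 1.89, 2.39, 2.39, 3.01, 3.01, 3.01].

## Interface

Orientations are given as a rotation vector (axis times angle).
In Python, from plant import ctrl gives the robot as it stands.
- The arm moves only by the tool jog_arm, never from a script. Its argument "plan" is a list of rows, each a list of 3 entries, a list of its own where there are three numbers: the shift along the world's x, y, z in mm, then the turn about the world's z in degrees, then the finger opening in mm, from 0 to 94. A call has 1 to 12 rows; each row shifts and turns the commanded pose from where the row before left it; what a row does not reach is not made up. A row lasts 1/8 s, in which the tool goes at most 62.5 mm and 10.7 degrees, less where a joint would pass 70% of its speed; a pose out of reach is approached as far as the arm can. A call is refused whole if a number of a shift passes 62.5 or a number of a turn 10.7, either way. A call with a gripper value outside its range is refused whole. The fingers move at their own pace and stop on an object; "grip_force" is the grip in N (left out, the last holds). Time passes only in rows, so rows that do not move let the fingers close. It gives the time, the measured TCP pose, the force, the opening and the grip force at its end, in the units of the state.
- ctrl.sense(): the state, without advancing time (a new reading comes with each control period).
- ctrl.capture(name): name is "side" or "top" or "wrist"; returns a dict with "image" (420x560x3 uint8, blue, green, red), "K" (3x3 intrinsics, pixels), "distortion" ([k1, k2, p1, p2, k3] as OpenCV has them; the pictures are not rectified), "R" (3x3) and "t" (3): a world point X has camera coordinates R X + t; the wrist camera has in their place "tool_from_camera" (4x4, takes a point from camera to tool coordinates, whose origin is the TCP and whose axes are the flange's). Camera axes: x right, y down, z forward; pixel columns grow to the right and rows downward; lengths in m; the calibration is good to about 2 mm. A picture is of the moment at which its call begins: read the wrist's pose just before it. There is no depth.
- ctrl.close_job(): hands the job in; it is judged then, once.
The state is a dict: "clock": time; "joint_positions": joint angles; "qvel": joint speeds; "joint_efforts": joint torques, N m; "tool_pos": TCP position; "ee_rot": TCP orientation; "wrist_force": force on the tool from outside, world axes, zero at the start; "moment": the same for the moment, N m; "opening": finger opening in m; "finger_force": force on a finger pad.
Only numpy, scipy, OpenCV 4.12 (cv2) and the standard library are available. Lean on these libraries where they do the work, as an engineer would, in place of code of your own. Each camera call takes 0.05 s, during which the arm holds its last target. There are 200 camera calls.

## Task

Draw the feeler blade with the flat rectangular grip out of the wooden rack, put its tip into the long gap along the top of the grey saw guide, and feel along the gap for the one worn place that lets the blade in. Slide it fully home there, until its shoulder seats on the guide, and let go of it standing in the gap. Feel gently, never pressing the blade on the guide with more than 40 N, and leave the other two gauges in the rack.

Things in the scene. Friction and masses are not known exactly. Their poses are not given: they have to be found in the camera images.
- feeler: Steel feeler blade, upright in any one of the rack's three slots. Origin: centre of its shoulder's underside, z up. Below it the blade: 5 mm thick (x), 20 mm wide (y), 40 mm long, square-ended. Above: shoulder 26 (x) by 34 (y) by 6 mm high, then a flat rectangular aluminium grip 14 (x) by 30 mm (y), up to z = 46 mm. About 120 g. Same when turned half round.
- thick_gauge: Another gauge in the rack, to be left there: blade 10 mm thick, told by its short upright cylinder grip, 22 mm in diameter and 30 mm high. Origin at the underside of its round shoulder.
- pin_gauge: Another gauge in the rack, to be left there: 8 mm pin, told by its ball grip, 22 mm in diameter, top 39 mm above the origin. Origin at the underside of its round shoulder.
- rack: Fixed wooden block 70 mm (x) by 150 mm (y), 50 mm high, with three through slots 13 mm (x) by 25 mm (y) at y = -45, 0 and 45 mm, in which the gauges hang by their shoulders. Origin: centre of its underside.
- guide: Fixed grey saw guide, 68 mm (x) by 344 mm (y, along the bar), 60 mm high; origin: centre of its underside, z up. A straight gap runs along the middle of its steel top strips (x = 0), open from y = -70 to 70 mm: 14 mm wide at the mouth, bevelled to 8 mm wide 3 mm down. The top strips are stiffly sprung: they give above 5 N by 1 mm per 8 N. Inside of gap out of sight: see guide_mouth.
- guide_mouth (a point): Middle of the gap's mouth, at the guide's top; axes as the guide's. A stiff sprung strip stops the feeler at 12 mm tip depth (5 N, then 4 N per mm), but for one worn place 36 mm long (y), centred anywhere in y = -50 to 50 mm. There the blade, thickness along x, pushes a sprung cheek aside and slides in with 1 to 7 N drag until its shoulder seats; the cheek holds it upright.
Not all that is in view belongs to the job. Leave any orange look-alike of the pin_gauge alone.

How it is judged:
By the outcome, as a careful person would: the job done as asked, in the order asked, and still so for the second after the job is handed in, with the robot touching nothing.
It also fails if it takes over 56 s, if anything falls off the work surface, if the arm or the gripper's body presses on something with over 40 N, if the wrist force passes 120 N, or if a joint passes its speed limit or range.

## Working session

There is one attempt and no reset: what is moved stays moved. The work goes in short steps, Python scripts to look and compute and a tool call to move; the robot and the scene stay as the last step left them, time stands still between calls to the robot, and variables do not carry over. Pictures are saved under pics/ and viewed, at most 10 in all, crops included, and the job is handed in when it is done.

Besides the shell and the picture viewer there is one more tool, called after ">>>" as name(argument=value, ...), one argument or row to a line, values as JSON. jog_arm: Moves the arm, as the interface text tells. Its arguments: {"type":"object","properties":{"plan":{"type":"array"},"grip_force":{"type":"number"}},"required":["plan"]}

```bash
mkdir -p pics && cat > h.py <<'E'
import numpy as np, cv2, pickle
from plant import ctrl
def snap(name, fn):
    s=ctrl.sense(); c=ctrl.capture(name); c['s']=s
    if name=='wrist':
        Rt=cv2.Rodrigues(np.array(s['ee_rot'],float))[0]; T=np.array(c['tool_from_camera'])
        Rwc=Rt@T[:3,:3]; p=Rt@T[:3,3]+np.array(s['tool_pos'])
        c['R']=Rwc.T; c['t']=-Rwc.T@p
    cv2.imwrite('pics/'+fn+'.png',c['image']); pickle.dump(c,open('pics/'+fn+'.pkl','wb')); return c
def load(fn): return pickle.load(open('pics/'+fn+'.pkl','rb'))
def at_z(c,uv,z):
    uv=np.array(uv,float).reshape(-1,1,2)
    n=cv2.undistortPoints(uv,np.array(c['K']),np.array(c['distortion'],float)).reshape(-1,2)
    d=np.c_[n,np.ones(len(n))]@np.array(c['R']); o=-np.array(c['R']).T@np.array(c['t'])
    return o+d*((z-o[2])/d[:,2])[:,None]
def proj(c,X):
    return cv2.projectPoints(np.array(X,float).reshape(-1,1,3),cv2.Rodrigues(np.array(c['R']))[0],np.array(c['t'],float),np.array(c['K']),np.array(c['distortion'],float))[0].reshape(-1,2)
E
python3 - <<'E'
from h import *
s=ctrl.sense(); print(s)
for n in('top','side'): c=snap(n,n+'0'); print(n,-np.array(c['R']).T@c['t'])
E
```

```text
{'clock': 0.0, 'joint_positions': array([ 1.03848242,  0.42671769,  0.07384029,  1.60661748, -0.03410669,
        1.11074026, -0.06711628]), 'qvel': array([-1.73558041e-03, -9.47357910e-05,  6.60764268e-04,  2.63228026e-06,
        9.60760597e-04,  6.21064654e-04,  9.29806661e-04]), 'joint_efforts': array([ 3.76787202e-04, -9.35812068e+01,  3.66661951e+00, -4.54191041e+01,
       -4.88105428e-02,  2.01398344e-02,  1.62731171e-04]), 'tool_pos': array([ 0.2519598 , -0.62576452,  0.21278019]), 'ee_rot': array([-3.08306977e+00, -5.97368349e-01,  4.87510530e-04]), 'wrist_force': array([-0.03607233,  0.08791459, -0.32036976]), 'moment': array([-0.04117203, -0.01001241, -0.0267039 ]), 'finger_force': 0.0, 'opening': 0.09404371335474411}
top [0.33869651 0.1267611  1.05652706]
side [0.44590102 0.77068288 0.46669903]
```

View pics/top0.png

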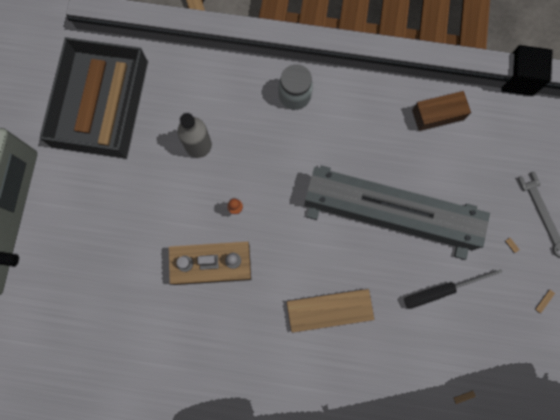

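View pics/side0.png

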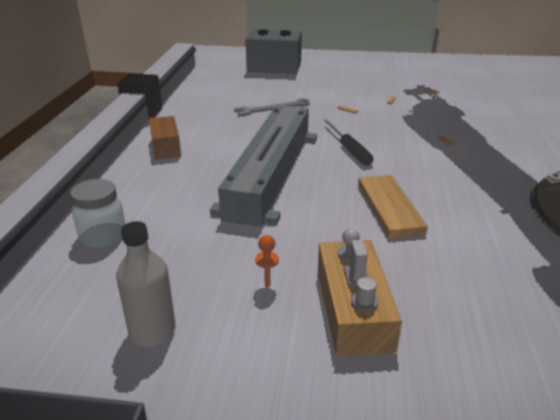

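Top view: the rack is at (209,263). It holds three candidates: (183,263) a cylinder, (207,261) a flat rectangular grip and (233,260) a ball. The orange look-alike stands apart at (234,206), and the guide is at (396,208) with its gap running from about (363,197) to (433,215). In the side view the grips are at (366,290) cylinder, (358,258) flat and (350,238) ball. By its description the feeler is the middle one. I'll check it in one crop and measure.

```bash
python3 - <<'E'
from h import *
t=load('top0'); s=load('side0')
a=cv2.resize(t['image'][225:300,150:270],None,fx=5,fy=5,interpolation=2)
b=cv2.resize(t['image'][160:260,290:500],None,fx=3.7,fy=3.7,interpolation=2)[:,:777]
d=cv2.resize(s['image'][225:325,310:410],(375,375),interpolation=2)
top=np.hstack([a,np.zeros((375,1,3),np.uint8)])[:, :600]
cv2.imwrite('pics/crop1.png',np.hstack([cv2.resize(a,(425,266)),cv2.resize(d,(266,266))]))
cv2.imwrite('pics/crop2.png',b)
print(at_z(t,[[169,248],[249,243],[251,279],[170,284]],.05))
print('feeler top',at_z(t,[[207,261]],.096),at_z(s,[[360,245]],.096))
print('gap',at_z(t,[[363,197],[433,215]],.06), at_z(s,[[281,128],[261,158]],.06))
E
```

```text
[[0.43940755 0.34917115 0.05      ]
 [0.47142834 0.20150881 0.05      ]
 [0.40527179 0.1869963  0.05      ]
 [0.37346487 0.3345432  0.05      ]]
feeler top [[0.4220249  0.26723153 0.096     ]] [[0.42099434 0.26444174 0.096     ]]
gap [[ 0.58958962  0.00059883  0.06      ]
 [ 0.5747379  -0.13422209  0.06      ]] [[ 0.5672685  -0.13087471  0.06      ]
 [ 0.58415899 -0.00669451  0.06      ]]
```

View pics/crop1.png

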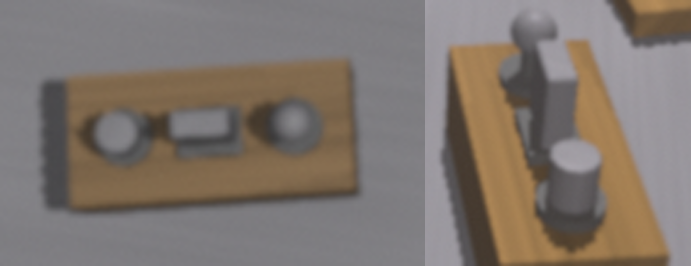

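View pics/crop2.png

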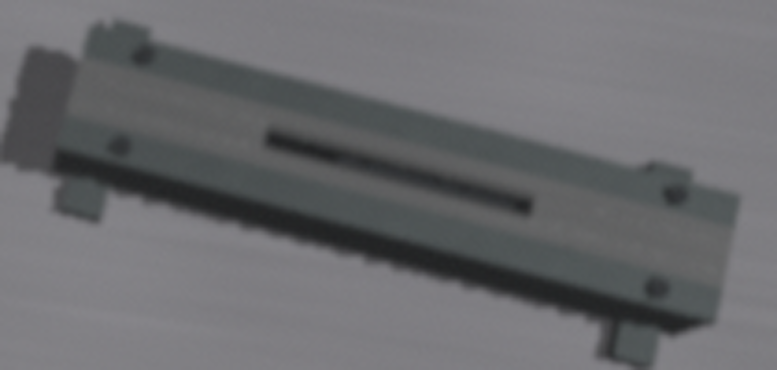

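The crop confirms that the middle gauge, with the flat rectangular grip, is the feeler. The rack centre is about (0.422, 0.268) with yaw ≈ 12°, and the rack measures 150x68 mm, as it should. The gap centre is about (0.582, -0.067) with yaw ≈ -6.3° and length ≈ 136 mm, also as expected. I'll go above the rack by way of a point in front.

>>> jog_arm(
  plan=[
    [[34, 42, 4], 4.2, 94],
    [[34, 42, 4], 4.2, 94],
    [[34, 42, 4], 4.2, 94],
    [[34, 42, 4], 4.2, 94],
    [[34, 42, 4], 4.2, 94],
    [[34, 42, 4], 4.2, 94],
    [[34, 42, 4], 4.2, 94],
    [[34, 42, 4], 4.2, 94],
    [[34, 42, 4], 4.2, 94],
  ],
)

```text
clock: 1.23
tool_pos: [0.5588, -0.2466, 0.2494]
ee_rot: [-2.722, -1.567, 0.0]
wrist_force: [1.1, -1.3, 0.1]
opening: 0.0942
finger_force: 0.0
```

>>> jog_arm(
  plan=[
    [[-14, 51, -5], 4.2, 94],
    [[-14, 51, -5], 4.2, 94],
    [[-14, 51, -5], 4.2, 94],
    [[-14, 51, -5], 4.2, 94],
    [[-14, 51, -5], 4.2, 94],
    [[-14, 51, -5], 4.2, 94],
    [[-14, 51, -5], 4.2, 94],
    [[-14, 51, -5], 4.2, 94],
    [[-14, 51, -5], 4.2, 94],
    [[-11, 53, -5], 4.2, 94],
    [[0, 0, 0], 0, 94],
  ],
)

```text
clock: 2.6
tool_pos: [0.4194, 0.2675, 0.1991]
ee_rot: [-1.974, -2.442, -0.0]
wrist_force: [0.6, -1.1, -0.7]
opening: 0.0939
finger_force: 0.0
```

```bash
python3 - <<'E'
from h import *
c=snap('wrist','w1'); s=c['s']; print(s['tool_pos'],s['ee_rot'])
n=s['ee_rot']; print(2*np.degrees(np.arctan2(n[1],n[0]))%360-90)
E
```

```text
[0.41936887 0.26748514 0.19912252] [-1.97367125e+00 -2.44197452e+00 -4.07676555e-04]
12.107798725232442
```

View pics/w1.png

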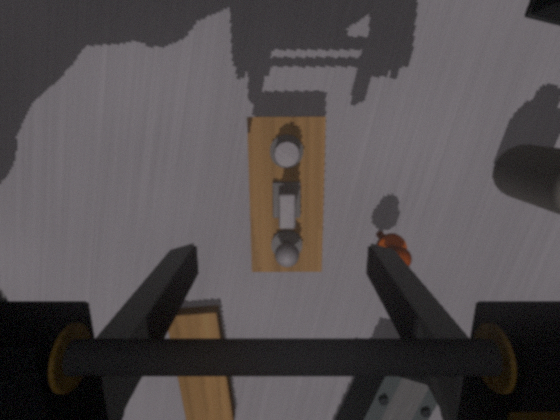

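The wrist view shows the rack square to the tool. The feeler's grip top is about x 279–296, y 195–229, centred at (287.5,212). The ball is at (287,255) and the cylinder at (287,153).

```bash
python3 - <<'E'
from h import *
c=load('w1')
p=at_z(c,[[279,195],[296,195],[296,229],[279,229]],.096); print(p,p.mean(0))
r=at_z(c,[[249,117],[326,117],[321,271],[252,271]],.05); print(r,r.mean(0))
d=(p[3]+p[2]-p[0]-p[1])/2; print(np.degrees(np.arctan2(d[0],-d[1])), np.linalg.norm(d))
E
```

```text
[[0.41263635 0.28122671 0.096     ]
 [0.42602646 0.28410005 0.096     ]
 [0.43237171 0.25596995 0.096     ]
 [0.41861596 0.25301641 0.096     ]] [0.42241262 0.26857828 0.096     ]
[[0.37368855 0.33461239 0.05      ]
 [0.44044757 0.34892027 0.05      ]
 [0.4716249  0.20345989 0.05      ]
 [0.40414593 0.18896004 0.05      ]] [0.42247674 0.26898815 0.05      ]
12.339471328041736 0.0288363569504461
```

>>> jog_arm(
  plan=[
    [[3, 1, -32], 0, 50],
    [[0, 0, -40], 0, 40],
    [[0, 0, -35], 0, 40],
    [[0, 0, -21], 0, 30],
    [[0, 0, 0], 0, 30],
    [[0, 0, 0], 0, 5],
    [[0, 0, 0], 0, 5],
    [[0, 0, 0], 0, 5],
  ],
  grip_force=40,
)

```text
clock: 3.65
tool_pos: [0.4245, 0.2649, 0.0722]
ee_rot: [1.983, 2.436, 0.001]
wrist_force: [-0.0, 0.0, 0.1]
opening: 0.0172
finger_force: 0.0
```

>>> jog_arm(
  plan=[
    [[0, 0, 0], 0, 5],
    [[0, 0, 0], 0, 5],
  ],
)

```text
clock: 3.9
tool_pos: [0.4245, 0.2649, 0.072]
ee_rot: [1.983, 2.436, 0.001]
wrist_force: [0.5, -1.8, 8.4]
opening: 0.0137
finger_force: 40.0
```

Gripped: the opening is 13.7 mm against a 14 mm grip. I'll draw it straight up, check the hold, then carry it to the gap's near end.

>>> jog_arm(
  plan=[
    [[0, 0, 10], 0, 5],
    [[0, 0, 30], 0, 5],
    [[0, 0, 40], 0, 5],
    [[0, 0, 40], 0, 5],
    [[19, -49, 0], -2.3, 5],
    [[19, -49, 0], -2.3, 5],
    [[19, -49, 0], -2.3, 5],
    [[19, -49, 0], -2.3, 5],
    [[19, -49, 0], -2.3, 5],
    [[19, -49, 0], -2.3, 5],
  ],
)

```text
clock: 5.15
tool_pos: [0.5385, -0.0306, 0.1922]
ee_rot: [2.262, 2.18, 0.001]
wrist_force: [0.6, 0.5, -0.6]
opening: 0.0139
finger_force: 40.0
```

>>> jog_arm(
  plan=[
    [[19, -49, 0], -2.3, 5],
    [[19, -49, 0], -2.3, 5],
    [[0, 0, 0], 0, 5],
    [[0, 0, 0], 0, 5],
  ],
)

```text
clock: 5.65
tool_pos: [0.5759, -0.1265, 0.1917]
ee_rot: [-2.346, -2.089, -0.001]
wrist_force: [0.6, 0.2, -0.2]
opening: 0.0137
finger_force: 40.0
```

```bash
python3 - <<'E'
from h import *
c=snap('wrist','w2'); s=c['s']; print(s['tool_pos'],s['ee_rot'])
n=s['ee_rot']; print(2*np.degrees(np.arctan2(n[1],n[0]))%360-90)
E
```

```text
[ 0.57590701 -0.12652677  0.19169948] [-2.34595056e+00 -2.08859099e+00 -5.80873177e-04]
-6.642894294289249
```

View pics/w2.png

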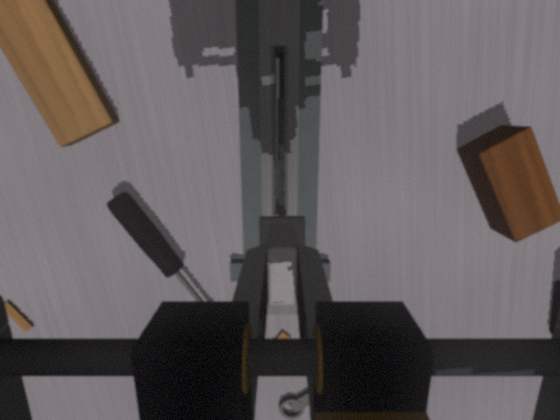

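The wrist view shows the guide running up the picture. The gap's dark slot runs from (279,48) to about (280,213), where the held feeler hides it, and the grip top is at (282,285). I'll work out the gap's line relative to the TCP, cross-checked with the top camera.

```bash
python3 - <<'E'
from h import *
c=load('w2'); im=c['image'].astype(int).sum(2)
tp=c['s']['tool_pos']
# per-row extents of the light strip / dark slot
for r in (40,60,80,150,170,190,205): print(r, im[r,255:310].tolist() if r in(60,190) else '')
p=at_z(c,[[279.5,48],[280,213]],.06); print(p)
d=p[0]-p[1]; yaw=np.degrees(np.arctan2(-d[0],d[1])); print('yaw',yaw)
# guide edges at body: outer sides
print(at_z(c,[[241,150],[320,150],[237,60],[323,60]],.06))
ang=np.radians(-6.5); ex=np.array([np.cos(ang),np.sin(ang)])
print('lateral of gap wrt tcp',(p[:,:2]-tp[:2])@ex, 'grip top',at_z(c,[[281.5,262],[281.5,308]],tp[2]+.024), 'shoulder', at_z(c,[[260,217],[304,217]],tp[2]-.016))
t=snap('top','top1'); 
g=at_z(t,[[361.6,196.8],[434,215.7]],.06); print('top',g,(g[:,:2]-tp[:2])@ex)
E
```

```text
40 
60 [140, 134, 135, 130, 150, 158, 171, 163, 163, 163, 174, 160, 168, 164, 163, 159, 149, 131, 118, 115, 152, 178, 190, 165, 134, 88, 75, 78, 82, 110, 119, 134, 144, 156, 152, 164, 159, 158, 169, 160, 167, 153, 178, 166, 160, 135, 139, 114, 142, 132, 137, 134, 152, 142, 138]
80 
150 
170 
190 [254, 244, 257, 260, 242, 261, 274, 289, 299, 301, 296, 301, 301, 311, 297, 304, 278, 250, 232, 198, 182, 174, 170, 178, 175, 170, 163, 171, 168, 191, 209, 226, 261, 285, 289, 302, 302, 304, 311, 302, 312, 302, 286, 260, 258, 244, 246, 242, 237, 248, 246, 251, 254, 255, 249]
205 
[[ 0.58765001  0.00096968  0.06      ]
 [ 0.57198812 -0.13496255  0.06      ]]
yaw -6.572543405844875
[[ 0.54530662 -0.0751883   0.06      ]
 [ 0.61273024 -0.08305255  0.06      ]
 [ 0.55264668 -0.00387624  0.06      ]
 [ 0.62136053 -0.01189693  0.06      ]]
lateral of gap wrt tcp [-0.0027655  -0.00293874] grip top [[ 0.57602168 -0.11420859  0.21569948]
 [ 0.57327987 -0.13764094  0.21569948]] shoulder [[ 0.56512486 -0.10335526  0.17569948]
 [ 0.58956294 -0.10620396  0.17569948]]
top [[ 0.58957883  0.00327643  0.06      ]
 [ 0.57367778 -0.13621365  0.06      ]] [-0.00111021 -0.00111832]
```

The wrist camera puts the gap -2.9 mm sideways of the TCP, but sees the held shoulder at -1.0, so the gap is about -1.8 mm from the blade. The top camera says -1.1, so I'll shift -1.6 mm. The feeler's centre is about 4.5 mm ahead of the TCP, at y ≈ -55 in the guide frame. I'll go down slowly to the mouth.

>>> jog_arm(
  plan=[
    [[-1.6, 0, -25], 0, 5],
    [[0, 0, -25], 0, 5],
    [[0, 0, -12], 0, 5],
    [[0, 0, -5], 0, 5],
    [[0, 0, -3], 0, 5],
    [[0, 0, -2], 0, 5],
    [[0, 0, 0], 0, 5],
  ],
)

```text
clock: 6.62
tool_pos: [0.5746, -0.1272, 0.1198]
ee_rot: [2.347, 2.088, 0.0]
wrist_force: [1.1, -0.8, -1.0]
opening: 0.0139
finger_force: 40.0
```

>>> jog_arm(
  plan=[
    [[0, 0, -2], 0, 5],
    [[0, 0, -2], 0, 5],
    [[0, 0, -2], 0, 5],
    [[0, 0, 0], 0, 5],
  ],
)

```text
clock: 7.12
tool_pos: [0.5744, -0.1271, 0.1132]
ee_rot: [-2.347, -2.088, 0.0]
wrist_force: [-0.3, 0.1, -0.4]
opening: 0.013
finger_force: 40.0
```

>>> jog_arm(
  plan=[
    [[0, 0, -2], 0, 5],
    [[0, 0, -1.5], 0, 5],
    [[0, 0, -1.5], 0, 5],
    [[0, 0, 0], 0, 5],
  ],
)

```text
clock: 7.62
tool_pos: [0.5746, -0.1272, 0.1088]
ee_rot: [2.347, 2.088, 0.0]
wrist_force: [-1.6, -0.6, 6.5]
opening: 0.0137
finger_force: 40.0
```

Strip felt: 6.5 N at about 13 mm depth, with little side force, so this spot isn't worn. I'll feel along in 8 mm steps, easing off for the slide and pressing to about 15 mm at each stop.

>>> jog_arm(
  plan=[
    [[0.5, 4, 0], 0, 5],
    [[0.4, 4, 0], 0, 5],
    [[0, 0, -2], 0, 5],
    [[0, 0, 0], 0, 5],
  ],
)

```text
clock: 8.12
tool_pos: [0.5759, -0.1197, 0.1073]
ee_rot: [2.346, 2.087, 0.0]
wrist_force: [-2.6, -2.6, 12.3]
opening: 0.014
finger_force: 40.0
```

>>> jog_arm(
  plan=[
    [[0.4, 4, 2], 0, 5],
    [[0.4, 4, 0], 0, 5],
    [[0, 0, -2], 0, 5],
    [[0, 0, 0], 0, 5],
  ],
)

```text
clock: 8.62
tool_pos: [0.5768, -0.1117, 0.1073]
ee_rot: [2.346, 2.087, 0.001]
wrist_force: [-2.3, -1.4, 12.3]
opening: 0.0137
finger_force: 40.0
```

>>> jog_arm(
  plan=[
    [[0.4, 4, 2], 0, 5],
    [[0.4, 4, 0], 0, 5],
    [[0, 0, -2], 0, 5],
    [[0, 0, 0], 0, 5],
  ],
)

```text
clock: 9.12
tool_pos: [0.5777, -0.1037, 0.1074]
ee_rot: [2.346, 2.087, 0.001]
wrist_force: [-1.9, -2.0, 12.1]
opening: 0.0138
finger_force: 40.0
```

>>> jog_arm(
  plan=[
    [[0.4, 4, 2], 0, 5],
    [[0.4, 4, 0], 0, 5],
    [[0, 0, -2], 0, 5],
    [[0, 0, 0], 0, 5],
  ],
)

```text
clock: 9.62
tool_pos: [0.5786, -0.0956, 0.1074]
ee_rot: [2.346, 2.087, 0.001]
wrist_force: [-0.8, -3.1, 13.3]
opening: 0.0138
finger_force: 40.0
```

>>> jog_arm(
  plan=[
    [[0.5, 4, 2], 0, 5],
    [[0.5, 4, 0], 0, 5],
    [[0, 0, -2], 0, 5],
    [[0, 0, 0], 0, 5],
  ],
)

```text
clock: 10.12
tool_pos: [0.5796, -0.0876, 0.1074]
ee_rot: [2.346, 2.087, 0.001]
wrist_force: [-2.1, -1.8, 13.7]
opening: 0.0136
finger_force: 40.0
```

>>> jog_arm(
  plan=[
    [[0.4, 4, 2], 0, 5],
    [[0.4, 4, 0], 0, 5],
    [[0, 0, -2], 0, 5],
    [[0, 0, 0], 0, 5],
  ],
)

```text
clock: 10.62
tool_pos: [0.5804, -0.0796, 0.1075]
ee_rot: [2.346, 2.087, 0.001]
wrist_force: [-2.9, -2.2, 13.6]
opening: 0.0139
finger_force: 40.0
```

>>> jog_arm(
  plan=[
    [[0.5, 4, 2], 0, 5],
    [[0.5, 4, 0], 0, 5],
    [[0, 0, -2], 0, 5],
    [[0, 0, 0], 0, 5],
  ],
)

```text
clock: 11.12
tool_pos: [0.5814, -0.0716, 0.1074]
ee_rot: [2.346, 2.087, 0.001]
wrist_force: [-2.1, -2.3, 13.1]
opening: 0.0134
finger_force: 40.0
```

>>> jog_arm(
  plan=[
    [[0.4, 4, 2], 0, 5],
    [[0.4, 4, 0], 0, 5],
    [[0, 0, -2], 0, 5],
    [[0, 0, 0], 0, 5],
  ],
)

```text
clock: 11.62
tool_pos: [0.5822, -0.0636, 0.1075]
ee_rot: [2.346, 2.087, 0.001]
wrist_force: [-2.0, -2.2, 13.1]
opening: 0.014
finger_force: 40.0
```

>>> jog_arm(
  plan=[
    [[0.5, 4, 2], 0, 5],
    [[0.5, 4, 0], 0, 5],
    [[0, 0, -2], 0, 5],
    [[0, 0, 0], 0, 5],
  ],
)

```text
clock: 12.12
tool_pos: [0.5832, -0.0556, 0.1075]
ee_rot: [2.346, 2.087, 0.001]
wrist_force: [-2.6, -2.1, 14.0]
opening: 0.0141
finger_force: 40.0
```

>>> jog_arm(
  plan=[
    [[0.4, 4, 2], 0, 5],
    [[0.4, 4, 0], 0, 5],
    [[0, 0, -2], 0, 5],
    [[0, 0, 0], 0, 5],
  ],
)

```text
clock: 12.62
tool_pos: [0.584, -0.0475, 0.1074]
ee_rot: [2.346, 2.087, 0.001]
wrist_force: [-2.4, -2.2, 13.2]
opening: 0.0137
finger_force: 40.0
```

>>> jog_arm(
  plan=[
    [[0.5, 4, 2], 0, 5],
    [[0.5, 4, 0], 0, 5],
    [[0, 0, -2], 0, 5],
    [[0, 0, 0], 0, 5],
  ],
)

```text
clock: 13.12
tool_pos: [0.5849, -0.0395, 0.1074]
ee_rot: [2.346, 2.087, 0.001]
wrist_force: [-2.9, -2.3, 12.6]
opening: 0.0138
finger_force: 40.0
```

>>> jog_arm(
  plan=[
    [[0.4, 4, 2], 0, 5],
    [[0.4, 4, 0], 0, 5],
    [[0, 0, -2], 0, 5],
    [[0, 0, 0], 0, 5],
  ],
)

```text
clock: 13.62
tool_pos: [0.585, -0.0306, 0.1063]
ee_rot: [-2.346, -2.089, -0.001]
wrist_force: [0.1, 3.3, -2.0]
opening: 0.0135
finger_force: 40.0
```

The force fell away and the blade dropped, so the worn place starts here. The +y side force suggests the near edge, so I'll move on 4 mm into it and slide down gently.

>>> jog_arm(
  plan=[
    [[0.5, 4, 0], 0, 5],
    [[0, 0, -2], 0, 5],
    [[0, 0, -2], 0, 5],
    [[0, 0, 0], 0, 5],
  ],
)

```text
clock: 14.12
tool_pos: [0.585, -0.0272, 0.1021]
ee_rot: [-2.346, -2.088, 0.001]
wrist_force: [-3.6, 1.2, -1.0]
opening: 0.0136
finger_force: 40.0
```

>>> jog_arm(
  plan=[
    [[0, 0, -2.5], 0, 5],
    [[0, 0, -2.5], 0, 5],
    [[0, 0, -2.5], 0, 5],
    [[0, 0, -2.5], 0, 5],
    [[0, 0, 0], 0, 5],
  ],
)

```text
clock: 14.75
tool_pos: [0.5846, -0.0272, 0.0917]
ee_rot: [-2.346, -2.088, 0.002]
wrist_force: [-5.5, 1.5, -2.3]
opening: 0.0137
finger_force: 40.0
```

>>> jog_arm(
  plan=[
    [[-0.5, 0, -2.5], 0, 5],
    [[0, 0, -2.5], 0, 5],
    [[0, 0, -2], 0, 5],
    [[0, 0, 0], 0, 5],
  ],
)

```text
clock: 15.25
tool_pos: [0.5843, -0.0272, 0.0848]
ee_rot: [-2.346, -2.088, 0.002]
wrist_force: [-4.8, 0.2, -2.5]
opening: 0.0136
finger_force: 40.0
```

>>> jog_arm(
  plan=[
    [[0, 0, -1], 0, 5],
    [[0, 0, -1], 0, 5],
    [[0, 0, -1], 0, 5],
    [[0, 0, 0], 0, 5],
  ],
)

```text
clock: 15.75
tool_pos: [0.5846, -0.0271, 0.0823]
ee_rot: [-2.347, -2.088, 0.001]
wrist_force: [-6.0, 0.7, -0.7]
opening: 0.0136
finger_force: 40.0
```

>>> jog_arm(
  plan=[
    [[0, 0, -1], 0, 5],
    [[0, 0, 0], 0, 5],
  ],
)

```text
clock: 16.0
tool_pos: [0.5847, -0.0271, 0.0816]
ee_rot: [-2.347, -2.088, 0.001]
wrist_force: [-6.8, 0.4, 5.4]
opening: 0.0133
finger_force: 40.0
```

Seating is starting: the force rises to 5 N at the expected height (0.082). One more slight press to be sure.

>>> jog_arm(
  plan=[
    [[0, 0, -0.8], 0, 5],
    [[0, 0, 0], 0, 5],
  ],
)

```text
clock: 16.25
tool_pos: [0.5847, -0.0271, 0.0811]
ee_rot: [-2.347, -2.088, 0.001]
wrist_force: [-10.5, -0.5, 11.8]
opening: 0.0136
finger_force: 40.0
```

Seated at 11.8 N and stiff. I'll relieve the side load a little, open, and back straight off.

>>> jog_arm(
  plan=[
    [[-0.6, 0, 0], 0, 5],
    [[0, 0, 0], 0, 5],
    [[0, 0, 0], 0, 18],
    [[0, 0, 0], 0, 40],
    [[0, 0, 0], 0, 60],
    [[0, 0, 0], 0, 60],
  ],
)

```text
clock: 17.0
tool_pos: [0.5845, -0.0271, 0.0807]
ee_rot: [2.347, 2.088, 0.0]
wrist_force: [0.5, -0.5, 0.9]
opening: 0.0444
finger_force: 0.0
```

>>> jog_arm(
  plan=[
    [[0, 0, 10], 0, 60],
    [[0, 0, 30], 0, 60],
    [[0, 0, 40], 0, 60],
    [[0, 0, 40], 0, 60],
    [[0, -20, 30], 0, 60],
    [[0, -40, 0], 0, 60],
    [[0, 0, 0], 0, 60],
    [[0, 0, 0], 0, 60],
  ],
)

```text
clock: 18.0
tool_pos: [0.5843, -0.0867, 0.231]
ee_rot: [-2.347, -2.088, -0.001]
wrist_force: [-0.5, 0.5, -0.8]
opening: 0.06
finger_force: 0.0
```

```bash
python3 - <<'E'
from h import *
s=snap('side','side2'); w=snap('wrist','w3'); print(ctrl.sense()['clock'],ctrl.sense()['wrist_force'])
a=cv2.resize(s['image'][90:210,200:340],(560,480),interpolation=2)
cv2.imwrite('pics/c3.png',a)
# predicted feeler points when seated: shoulder top, grip top (guide yaw)
a=np.radians(-6.57);R=np.array([[np.cos(a),-np.sin(a)],[np.sin(a),np.cos(a)]])
f=np.array([.5842,-.0271])+R@[0,.0045]
for z,hx,hy in((.060,.013,.017),(.066,.013,.017),(.106,.007,.015)):
  P=[[*(f+R@[i*hx,j*hy]),z] for i,j in((-1,-1),(1,-1),(1,1),(-1,1))]
  print(z,((proj(s,P)-[200,90])*4).round(0).tolist(), proj(w,P).round(0).tolist())
E
```

```text
18.1 [-0.21028832  0.368881    0.80727766]
0.06 [[289.0, 241.0], [231.0, 234.0], [208.0, 269.0], [268.0, 276.0]] [[263.0, 147.0], [289.0, 147.0], [290.0, 111.0], [262.0, 111.0]]
0.066 [[289.0, 228.0], [230.0, 221.0], [207.0, 256.0], [268.0, 263.0]] [[262.0, 148.0], [289.0, 148.0], [290.0, 111.0], [262.0, 111.0]]
0.106 [[273.0, 141.0], [241.0, 138.0], [220.0, 167.0], [253.0, 171.0]] [[267.0, 150.0], [283.0, 150.0], [283.0, 113.0], [266.0, 113.0]]
```

View pics/c3.png

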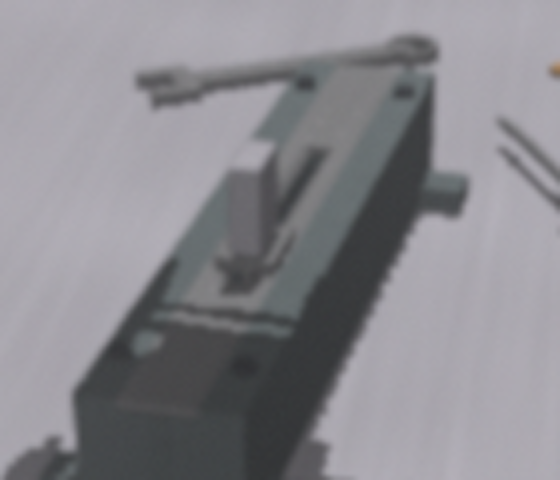

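View pics/w3.png

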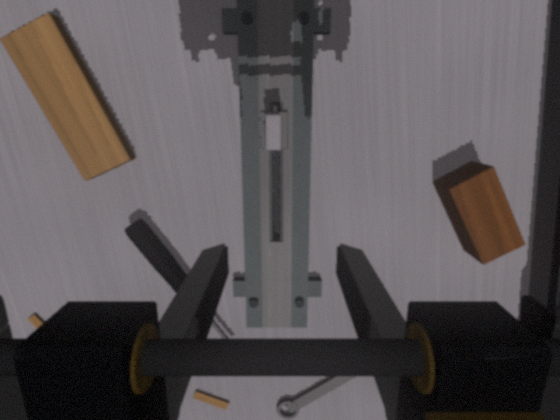

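The feeler stands upright in the gap. Its grip top in the side crop (230–275, 140–172) and in the wrist view (266–281, 113–150) falls within a few pixels of the projection for a fully seated blade. The gripper is open and clear, so I'll hand in.

```bash
python3 -c "
from plant import ctrl
print(ctrl.close_job())"
```

```text
the job is handed in; nothing more can be done
None
```

The job is handed in at about 18 s: the feeler is seated to its shoulder in the worn place (about y = +44 mm in the guide frame) and standing free. The highest force read on the guide was about 14 N, and I did not touch the other two gauges.

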